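# Power the slide light box and hold its sprung shutter half open

### The job

Turn the red isolator handle a quarter turn clockwise from off to on; only once it has clicked on, slide the light box's sprung shutter by its blue tab to half open, so that its white pointer meets the green mark, without ever pulling it fully open. Finish while still holding the shutter there against its spring (it snaps shut if let go), with the isolator left on and the other things on the bench undisturbed.

Things in the scene. Friction and masses are not known exactly. Their poses are not given: they have to be found in the camera images.
- isolator_base: grey isolator box with a yellow face on top, 120 x 120 x 80 mm, fixed to the bench; origin at the centre of its underside, z up. The red handle turns on its vertical centre axis. Black dot (off) towards its +x, green dot (on) towards its -y
- isolator (a joint): angle of the red handle: 0 = off (bar along the box's x, its white end at the black dot), 1.57 = on (bar along the box's y, white end at the green dot). It grows CLOCKWISE seen from above and stops at both ends. An over-centre spring (about 0.15 N m at either end, nil in the middle) snaps it to the nearer end when let go
- handle_grip (a point): point on the turning axis inside the red bar, at the height to grip, 106 mm above the bench. The bar is 74 mm long, 16 mm wide and stands from 89 to 121 mm above the bench; there is 9 mm of air between bar and box, beyond a hub of 22 mm radius. This frame turns with the bar; x lies along the bar
- lightbox: white slide light box, 200 (x) x 250 (y) x 90 mm, fixed to the bench; origin at the centre of its underside, z up. The deck on top is flat at 90 mm, with two rails 8 mm high beside the black shutter plate, which runs along the box's y at x = -20 mm
- shutter (a joint): shutter travel in m: 0 = shut, 0.07 = fully open, 0.035 = half open; opens towards the light box's +y. A spring always pulls it shut: about 4 N at 0, 11 N at half, 18 N fully open (200 N/m), with little friction
- tab_grip (a point): point inside the upright blue tab on the black shutter plate, by which the shutter is moved; 120 mm above the bench, the height to grip or push. The tab is 40 mm (box x) x 14 mm (box y, the sliding direction) x 42 mm tall, from 95 to 137 mm above the bench. At travel 0 this point is at x -20, y -45, z 120 mm in the light box's frame. Axes as the light box's
- half_mark (a point): green mark on the deck, at x -80, y -10, z 90 mm in the light box's frame; at half travel the white pointer and the tab's centre are level with it along the box's y. A black mark shows shut, a red one fully open
- slide_box_a: small clear slide box with a pink specimen, 38 x 52 x 20 mm, lying on the light box's deck at the far left; bystander
- slide_box_b: small clear slide box with a pink specimen, 38 x 52 x 20 mm, on the bench; bystander
- amber_bottle: amber glass bottle, 64 mm across, 130 mm tall, on the bench; bystander
- tip_box: white pipette-tip box with blue lid, 82 x 122 x 70 mm, on the bench; bystander
- beaker: open glass beaker, 70 mm across, 85 mm tall, on the bench; bystander
- timer: flat white lab timer, 50 x 70 x 22 mm, on the bench near the robot; bystander

How it is judged (in metres and radians):
On the way, in this order (a step that is already met when the one before it is completed fails the run):
1. the isolator has been turned on while the shutter is still shut (value of joint isolator above 1.4 rad and value of joint shutter below 0.008 m), for 0.2 s.
2. the fingers hold the shutter half open, with the isolator on (value of joint isolator above 1.4 rad and value of joint shutter between 0.028 and 0.042 m and contact force between shutter and the fingers above 3 N), for 0.5 s.
At the end, for the whole second after the job is handed in: The isolator is on (above 1.4 rad); the fingers press on the blue tab with more than 3 N and keep the shutter still at half travel, 28 to 42 mm of 70 mm; every bystander is within 30 mm of where it began (all of step 2 and velocity of joint shutter between -0.01 and 0.01 m/s and distance of each of slide_box_a, slide_box_b, amber_bottle, tip_box, beaker, timer from where it was at the start of the episode below 0.03 m); the arm keeps its last pose, push and grip.
It fails at once if the shutter is opened (more than 12 mm) while the isolator is not on (value of joint shutter above 0.012 m and value of joint isolator below 1.3 rad).
It fails at once if the shutter is pulled fully open (past 62 mm) (value of joint shutter above 0.062 m).
It fails at once if a bystander is pushed more than 30 mm or knocked over (distance of any of slide_box_a, slide_box_b, amber_bottle, tip_box, beaker, timer from where it was at the start of the episode above 0.03 m or angle between any of slide_box_a, slide_box_b, amber_bottle, tip_box, beaker, timer's own z axis and vertical above 0.6 rad).
It also fails if it takes over 51 s, if anything falls off the work surface, if the arm or the gripper's body presses on something with over 40 N, if the wrist force passes 120 N, or if a joint passes its speed limit or range.

### The arm

A 7-joint arm with a two-finger parallel gripper is mounted at the origin on the work surface. World frame = base frame: x ahead of the robot, y to its left, z up, the work surface at z = 0. Lengths are in m, angles in degrees, forces in N, time in s.
With the tool pointing down it reaches from about 0.4 to 0.85 m from the base axis. Payload 4.4 kg.
Tool frame: the origin (TCP) lies midway between the tips of the shut fingers; the grasp point (between the pads) lies 19 mm behind it; z points along the fingers, y is the line along which they close (so a half turn about z gives the same grasp; the last joint's range is limited). The gripper opens to 94 mm and grips with 3 to 60 N. Pads are 16 mm wide; open, the fingers measure 119 mm over their backs; the gripper's body (75 mm by 177 mm) begins 78 mm behind the grasp point.
Start: joints at [-76.536, 36.005, 2.206, 86.941, -1.547, 57.084, -1.146], TCP at [0.193, 0.621, 0.205] pointing down, gripper open.
Joint ranges: [-175.42, 175.42], [-21.48, 121.26], [-71.46, 75.88], [10.55, 141.38], [-63.04, 243.04], [13.31, 113.54], [-168.57, 168.57]. Speed limits (degrees/s): [147.25, 147.25, 180, 180, 180, 180, 180].

### API

Orientations are given as [roll, pitch, yaw] about the fixed x, y, z axes, in that order (R = Rz(yaw) Ry(pitch) Rx(roll)).
In Python, from workcell import bot gives the robot as it stands.
- The arm moves only by the tool jog_arm, called after ">>>" as name(argument=value, ...) on one line, values as JSON. Schema: {"type":"object","properties":{"motion":{"type":"array","items":{"type":"object","properties":{"jaw":{"type":"number"},"dx":{"type":"number"},"dy":{"type":"number"},"dz":{"type":"number"},"rz":{"type":"number"}},"additionalProperties":false,"required":["jaw"]},"minItems":1,"maxItems":5},"squeeze":{"type":"number"},"only":{"type":"string"},"quiet":{"type":"boolean"},"lines":{"type":"string"}},"required":["motion"],"additionalProperties":false}. motion is a list of rows, 1 to 5 of them, each an object with the fields jaw (the opening from 0.0 (shut) to 1.0 (fully open)), dx, dy, dz (the shift in m), rz (a turn about the tool's z in degrees); a field left out counts as zero (the opening has to be given); each row is the pose to reach, as a shift and turn from the pose commanded when the call began, along the tool's axes at that moment; what a row does not reach only later rows make up. A row lasts 1/8 s, in which the tool goes at most 0.0625 m and 10.7 degrees, less where a joint would pass 70% of its speed; a pose out of reach is approached as far as the arm can. The fingers move at their own pace and stop on an object; squeeze is the grip in N (left out, the last holds). Time passes only in rows, so rows that do not move let the fingers close. The tool returns the time, the measured TCP pose, the force, the opening and the grip force at its end. only (a regular expression) keeps the lines of the reply that match it, lines (a string "A,B") keeps lines A to B, and quiet returns only ok. Input that does not fit is refused with a message, and nothing moves.
- bot.sense(): the state, without advancing time (a new reading comes with each control period).
- bot.read_camera(name): name is "side" or "top"; returns a dict with "image" (400x640x3 uint8, blue, green, red), "z_map" (400x640 float32, m along the optical axis (not along the pixel's ray), 0 where there is no reading), "K" (3x3 intrinsics, pixels), "dist_coeffs" ([k1, k2, p1, p2, k3] as OpenCV has them; the pictures are not rectified), "xyz" and "attitude" of the camera in the world. Camera axes: x right, y down, z forward; pixel columns grow to the right and rows downward; lengths in m; the calibration is good to about 2 mm. A picture is of the moment at which its call begins.
- bot.finish_job(): hands the job in; it is judged then, once.
The state is a dict: "clock": time; "qpos": joint angles; "qvel": joint speeds; "tau": joint torques, N m; "ee_pos": TCP position; "eef_rot": TCP orientation; "ft_force": force on the tool from outside, world axes, zero at the start; "torque": the same for the moment, N m; "opening": opening from 0.0 (shut) to 1.0 (fully open); "grasp_force": force on a finger pad.
Only numpy, scipy, OpenCV 4.12 (cv2) and the standard library are available. Lean on these libraries where they do the work, as an engineer would, in place of code of your own. Each camera call takes 0.05 s, during which the arm holds its last target. There are 200 camera calls.

## Working session

There is one attempt and no reset: what is moved stays moved. The work goes in short steps, Python scripts to look and compute and a tool call to move; the robot and the scene stay as the last step left them, time stands still between calls to the robot, and variables do not carry over. Pictures are saved under pics/ and viewed, at most 10 in all, crops included, and the job is handed in when it is done.

```bash
mkdir -p pics; ls
```

Run:
```python
from workcell import bot
import cv2
s=bot.sense(); print(s)
for n in("top","side"):
    c=bot.read_camera(n); cv2.imwrite(f"pics/{n}0.png",c["image"]); print(n,c["K"],c["dist_coeffs"],c["xyz"],c["attitude"])
```

```text
pics
{'clock': 0.0, 'qpos': array([-76.53319473,  36.05824568,   2.20431481,  86.99433627,
        -1.54613201,  57.08108288,  -1.14595257]), 'qvel': array([-0.00808511, -0.06816831, -0.13717033, -0.06297418,  0.0477433 ,
       -0.07523517, -0.01324259]), 'tau': array([-2.55221667e-04, -5.49709368e+01,  1.14324231e+00, -1.86629373e+01,
       -5.22683293e-02,  2.37819756e-02,  1.74044285e-04]), 'ee_pos': array([0.19241463, 0.62019998, 0.20457153]), 'eef_rot': array([-1.79896103e+02,  3.03264890e-03,  1.62762184e+02]), 'ft_force': array([0.57923551, 0.05956858, 0.40568713]), 'torque': array([-0.01346436, -0.00671935,  0.04603458]), 'grasp_force': 0.0, 'opening': 1.0012862113980943}
top [[376.32912762   0.         322.0914695 ]
 [  0.         376.32912762 198.42282784]
 [  0.           0.           1.        ]] [0.01512194 0.         0.         0.         0.        ] [0.28812996 0.00455005 1.24196043] [-168.95449959   -0.90954767  -88.30269692]
side [[381.87347296   0.         317.53381944]
 [  0.         381.87347296 201.6101051 ]
 [  0.           0.           1.        ]] [-0.05519359  0.          0.          0.          0.        ] [0.47682335 0.60651682 0.81687746] [-139.5346154    -0.25002479 -176.55668251]
```

View pics/top0.png

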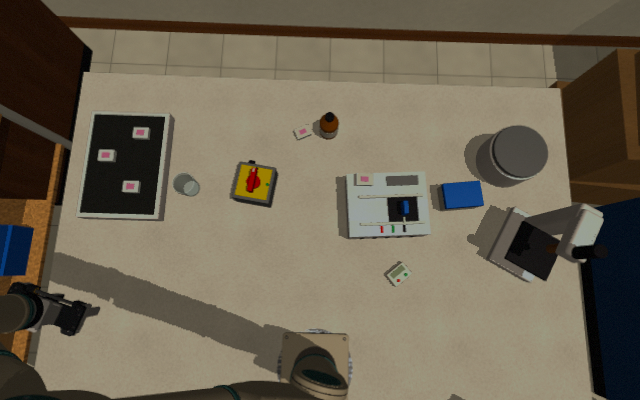

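View pics/side0.png

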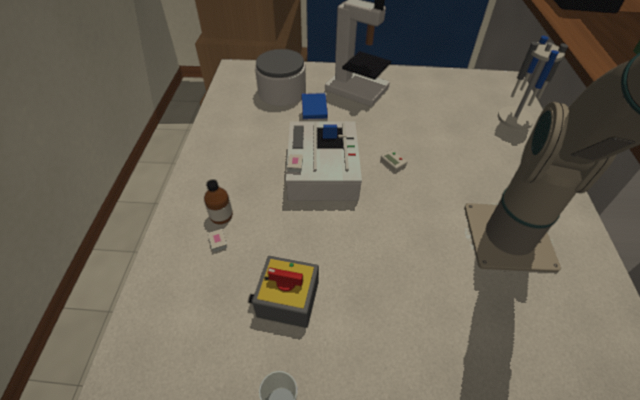

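Top view: isolator handle around (252,180), light box around (388,205) with the tab at (404,207), timer at (398,273). Side view: handle at (285,280), tab at (330,131). Next I'll enlarge these areas.

Create h.py:
```python
from workcell import bot
import cv2, numpy as np
from scipy.spatial.transform import Rotation as R
def cam(n):
    c=bot.read_camera(n); c["R"]=R.from_euler("xyz",c["attitude"],degrees=True).as_matrix(); return c
def rays(c,px):
    p=cv2.undistortPoints(np.array(px,float).reshape(-1,1,2),c["K"],np.array(c["dist_coeffs"]))[:,0]
    return np.c_[p,np.ones(len(p))]
def at_z(c,px,z):
    d=rays(c,px)@c["R"].T; return c["xyz"]+d*((z-c["xyz"][2])/d[:,2])[:,None]
def by_depth(c,px):
    d=rays(c,px); return np.array([c["xyz"]+c["R"]@(r*c["z_map"][int(round(v)),int(round(u))]) for r,(u,v) in zip(d,px)])
def tri(c1,p1,c2,p2):
    out=[]
    for a,b in zip(rays(c1,p1)@c1["R"].T,rays(c2,p2)@c2["R"].T):
        A=np.c_[a,-b]; t=np.linalg.lstsq(A,c2["xyz"]-c1["xyz"],rcond=None)[0]
        x,y=c1["xyz"]+a*t[0],c2["xyz"]+b*t[1]; out.append([*(x+y)/2,np.linalg.norm(x-y)])
    return np.array(out)
```

Run:
```python
import cv2,numpy as np
t=cv2.imread("pics/top0.png"); s=cv2.imread("pics/side0.png")
def z(i,x,y,w,h,k): return cv2.resize(i[y:y+h,x:x+w],None,fx=k,fy=k,interpolation=cv2.INTER_CUBIC)
A=z(t,225,155,60,60,5); B=z(t,340,165,100,60,5)
C=z(s,245,250,80,60,5)[:, :400]; D=z(s,285,115,80,60,5)
cv2.imwrite("pics/m.png",np.vstack([np.hstack([A,B]),np.hstack([C,D])]))
```

```text
(no output)
```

View pics/m.png

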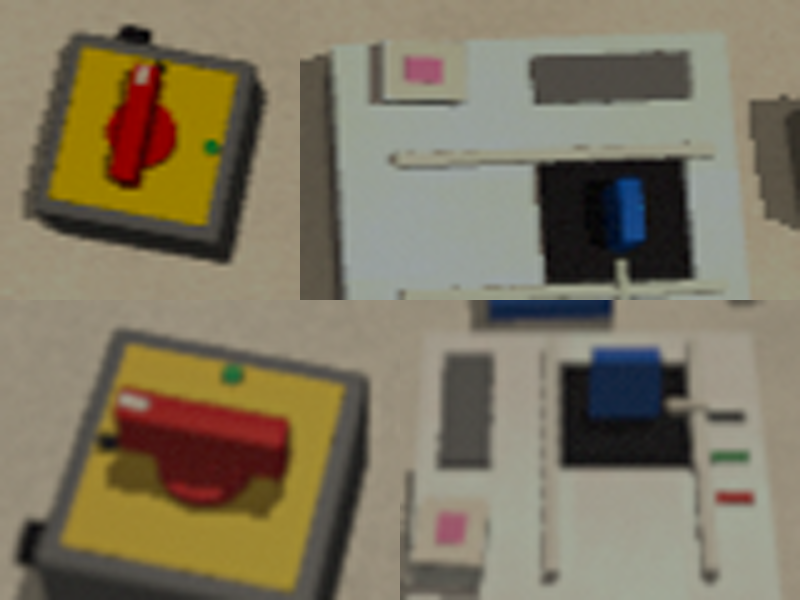

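Mosaic (5x): in the top view the bar runs (146,66) to (125,185), the yellow face corners are about (82,47), (240,72), (210,228), (48,200), the blue tab is at (631,213), and the green dot is on the right. The pointer is at the black (shut) mark. I'll fit positions using colour masks with depth, and triangulate to check.

Run:
```python
from h import *
np.set_printoptions(precision=4,suppress=True)
T,S=cam("top"),cam("side")
def cloud(c):
    v,u=np.mgrid[0:400,0:640]; px=np.c_[u.ravel(),v.ravel()]
    d=rays(c,px); P=c["xyz"]+(d*c["z_map"].reshape(-1,1))@c["R"].T
    return P,cv2.cvtColor(c["image"],cv2.COLOR_BGR2HSV).reshape(-1,3).astype(int),c["image"].reshape(-1,3).astype(int),px
def rect(P,n):
    r=cv2.minAreaRect((P[:,:2]*1000).astype(np.float32)); print(n,len(P),"rect mm",np.round(r[0],1),np.round(r[1],1),round(r[2],1),"median",np.median(P,0),"z",np.percentile(P[:,2],[5,95]))
for n,c in(("top",T),("side",S)):
    P,H,B,px=cloud(c); h,s,v=H.T; print("==",n)
    def box(x0,y0,x1,y1): return (px[:,0]>x0)&(px[:,0]<x1)&(px[:,1]>y0)&(px[:,1]<y1)
    iso=box(225,155,285,215) if n=="top" else box(245,250,325,330)
    lb=box(340,165,440,245) if n=="top" else box(280,115,365,205)
    z=P[:,2]
    rect(P[iso&(z>.11)&(z<.13)],"bar top")
    w=iso&(z>.11)&(z<.13)&(s<80)&(v>100); print("white",P[w].mean(0) if w.any() else 0)
    g=iso&(h>50)&(h<80)&(s>120); print("green",P[g].mean(0))
    rect(P[iso&(h>20)&(h<35)&(s>120)&(z>.07)&(z<.09)],"yellow")
    rect(P[iso&(z>.07)&(z<.086)],"isotop")
    rect(P[lb&(z>.13)&(z<.145)],"tab top")
    rect(P[lb&(z>.085)&(z<.095)],"deck")
    for nm,m in(("green",(h>50)&(h<80)),("red",(h<8)|(h>172))):
        g=lb&m&(s>100)&(z>.08)&(z<.1); print(nm,g.sum(),P[g].mean(0))
tp=lambda l:[[225+(u+.5)/5-.5,155+(v+.5)/5-.5] for u,v in l]
sp=lambda l:[[245+(u+.5)/5-.5,250+(v-300+.5)/5-.5] for u,v in l]
tb=lambda l:[[340+(u-300+.5)/5-.5,165+(v+.5)/5-.5] for u,v in l]
sd=lambda l:[[285+(u-400+.5)/5-.5,115+(v-300+.5)/5-.5] for u,v in l]
print("tri yellow corners,white end",tri(T,tp([(82,47),(240,72),(210,228),(48,200),(145,70),(212,147)]),S,sp([(120,343),(345,375),(295,592),(62,548),(134,401),(232,374)])[0:0] or sp([(62,548),(120,343),(345,375),(295,592),(134,401),(232,374)])))
print("tri tab top back edge corners",tri(T,tb([(640,181),(645,240)]),S,sd([(592,348),(660,348)])))
```

```text
== top
bar top 132 rect mm [561.1 210.4] [16.4 71.8] 81.7 median [0.5607 0.2099 0.1202] z [0.1156 0.1241]
white [0.5903 0.2075 0.1234]
green [0.5558 0.1689 0.0815]
yellow 751 rect mm [562.5 212.8] [104.3 102.7] 81.1 median [0.5587 0.2074 0.0804] z [0.0767 0.0839]
isotop 1173 rect mm [562.  210.6] [120.9 120.7] 81.7 median [0.5568 0.2038 0.0799] z [0.0753 0.0838]
tab top 65 rect mm [ 488.6 -258. ] [40.4 12.5] 0.8 median [ 0.4871 -0.2579  0.1366] z [0.1324 0.1398]
deck 3972 rect mm [ 505. -213.] [200.2 250.5] 3.9 median [ 0.4982 -0.2065  0.09  ] z [0.0863 0.0941]
green 13 [ 0.427  -0.2263  0.0908]
red 13 [ 0.4238 -0.1926  0.091 ]
== side
bar top 310 rect mm [565.7 212.3] [17.4 73.8] 80.8 median [0.5647 0.214  0.1201] z [0.1118 0.1224]
white [0.5951 0.2065 0.1216]
green [0.559  0.1679 0.0825]
yellow 1314 rect mm [565.9 210.6] [102.2 100.7] 81.6 median [0.5625 0.229  0.0805] z [0.0785 0.0827]
isotop 2306 rect mm [566.2 212.2] [121.8 121.1] 81.5 median [0.5624 0.2308 0.08  ] z [0.0764 0.0825]
tab top 69 rect mm [ 491.8 -257. ] [37.3 17.4] 3.9 median [ 0.4929 -0.2548  0.1368] z [0.1311 0.1388]
deck 3297 rect mm [ 508.1 -212.8] [200.6 255.8] 3.9 median [ 0.505  -0.1868  0.0904] z [0.0878 0.0941]
green 0 [nan nan nan]
red 9 [ 0.4256 -0.1923  0.0911]
tri yellow corners,white end [[0.6202 0.2547 0.0797 0.0026]
 [0.6089 0.1533 0.0787 0.0054]
 [0.5063 0.1657 0.0826 0.0054]
 [0.5206 0.2685 0.0804 0.0042]
 [0.5939 0.2063 0.1211 0.0003]
 [0.5574 0.1678 0.082  0.0034]]
tri tab top back edge corners [[ 0.5083 -0.2641  0.1344  0.0048]
 [ 0.471  -0.2661  0.1353  0.0021]]<stdin>:24: RuntimeWarning: Mean of empty slice.
  ret = um.true_divide(
```

Everything agrees with the given sizes:
- **Isolator:** centre (0.564, 0.211), yaw -8.5°.
- **Light box:** centre (0.507, -0.213), yaw 3.9°.
- **Tab:** (0.489, -0.258), top at 0.137.

I'll move over the handle now, with target tool yaw 171.5.

Create d.py:
```python
import sys
from h import *
s=bot.sense(); x,y,z,yaw=map(float,sys.argv[1:5])
Rt=R.from_euler("xyz",s["eef_rot"],degrees=True).as_matrix()
print("d",np.round(Rt.T@(np.array([x,y,z])-s["ee_pos"]),4),"turn",round(-((yaw-s["eef_rot"][2]+180)%360-180),1),"clk",round(s["clock"],2),"pos",np.round(s["ee_pos"],4),"rot",np.round(s["eef_rot"],1),"f",np.round(s["ft_force"],1),"op",round(s["opening"],3),"g",round(s["grasp_force"],1))
```

```text
(no output)
```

>>> jog_arm(motion=[{"jaw": 1, "dx": -0.05, "dy": -0.03, "rz": -2}, {"jaw": 1, "dx": -0.1, "dy": -0.06, "rz": -4}, {"jaw": 1, "dx": -0.15, "dy": -0.09, "rz": -6}, {"jaw": 1, "dx": -0.2, "dy": -0.12, "rz": -8}, {"jaw": 1, "dx": -0.25, "dy": -0.15, "rz": -8.7}], squeeze=50)

```text
clock: 0.82
ee_pos: [0.388, 0.402, 0.2055]
eef_rot: [180.0, 0.0, 171.5]
ft_force: [1.3, -0.0, -1.6]
opening: 0.998
grasp_force: 0.0
```

>>> jog_arm(motion=[{"jaw": 1, "dx": -0.05, "dy": -0.03}, {"jaw": 1, "dx": -0.1, "dy": -0.06}, {"jaw": 1, "dx": -0.15, "dy": -0.09}, {"jaw": 1, "dx": -0.2, "dy": -0.11}, {"jaw": 1, "dx": -0.2, "dy": -0.11}])

```text
clock: 1.45
ee_pos: [0.5723, 0.26, 0.205]
eef_rot: [-179.9, 0.1, 171.0]
ft_force: [0.4, -0.3, 0.6]
opening: 0.996
grasp_force: 0.0
```

```bash
python3 d.py 0.564 0.2114 0.15 171.5
```

```text
d [ 0.0008 -0.0492  0.0551] turn -0.5 clk 1.45 pos [0.5723 0.26   0.205 ] rot [-1.799e+02  1.000e-01  1.710e+02] f [ 0.4 -0.3  0.6] op 0.996 g 0.0
```

>>> jog_arm(motion=[{"jaw": 1, "dy": -0.049}, {"jaw": 1, "dx": 0.001, "dy": -0.049, "dz": 0.03}, {"jaw": 1, "dx": 0.001, "dy": -0.049, "dz": 0.055}, {"jaw": 1, "dx": 0.001, "dy": -0.049, "dz": 0.055}])

```text
clock: 1.95
ee_pos: [0.5577, 0.2172, 0.1488]
eef_rot: [-179.9, -0.2, 171.5]
ft_force: [0.3, -0.1, 0.5]
opening: 0.999
grasp_force: 0.0
```

```bash
python3 d.py 0.564 0.2114 0.093 171.5
```

Run:
```python
from h import *
t,s=cam("top")["image"],cam("side")["image"]
z=lambda i,x,y:cv2.resize(i[y:y+100,x:x+100],None,fx=4,fy=4,interpolation=cv2.INTER_CUBIC)
cv2.imwrite("pics/g1.png",np.hstack([z(t,205,130),z(s,235,230)]))
```

```text
d [-0.0073 -0.0047  0.0558] turn 0.0 clk 1.95 pos [0.5577 0.2172 0.1488] rot [-179.9   -0.2  171.5] f [ 0.3 -0.1  0.5] op 0.999 g 0.0
```

View pics/g1.png

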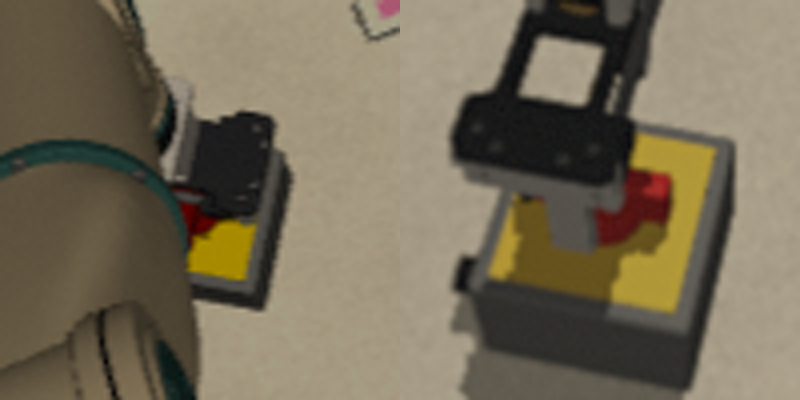

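The gripper is above the bar and straddling it: side view finger at (575,225), red bar end at (655,195). I'll correct the offset, then descend.

>>> jog_arm(motion=[{"jaw": 1, "dx": -0.007, "dy": -0.004}, {"jaw": 1, "dx": -0.007, "dy": -0.004, "dz": 0.02}, {"jaw": 1, "dx": -0.007, "dy": -0.004, "dz": 0.02}, {"jaw": 1, "dx": -0.007, "dy": -0.004, "dz": 0.02}])

```text
clock: 2.55
ee_pos: [0.5671, 0.2118, 0.1313]
eef_rot: [180.0, 0.1, 171.5]
ft_force: [0.0, 0.3, 0.9]
opening: 0.999
grasp_force: 0.0
```

```bash
python3 d.py 0.564 0.2114 0.093 171.5
```

```text
d [ 0.003  -0.0009  0.0383] turn -0.0 clk 2.55 pos [0.5671 0.2118 0.1313] rot [1.800e+02 1.000e-01 1.715e+02] f [0.  0.3 0.9] op 0.999 g 0.0
```

>>> jog_arm(motion=[{"jaw": 1}, {"jaw": 1}])

```text
clock: 2.8
ee_pos: [0.5667, 0.2119, 0.131]
eef_rot: [180.0, 0.0, 171.5]
ft_force: [-0.4, -0.6, 0.3]
opening: 0.998
grasp_force: 0.0
```

```bash
python3 d.py 0.564 0.2114 0.093 171.5
```

```text
d [ 0.0027 -0.0009  0.038 ] turn -0.0 clk 2.8 pos [0.5667 0.2119 0.131 ] rot [180.    0.  171.5] f [-0.4 -0.6  0.3] op 0.998 g 0.0
```

>>> jog_arm(motion=[{"jaw": 1, "dx": 0.002, "dy": -0.001, "dz": 0.02}, {"jaw": 1, "dx": 0.002, "dy": -0.001, "dz": 0.038}, {"jaw": 1, "dx": 0.002, "dy": -0.001, "dz": 0.038}])

```text
clock: 3.18
ee_pos: [0.5631, 0.2106, 0.091]
eef_rot: [-179.9, -0.2, 171.5]
ft_force: [0.2, 0.1, -0.2]
opening: 1.005
grasp_force: 0.0
```

>>> jog_arm(motion=[{"jaw": 0}, {"jaw": 0}, {"jaw": 0}, {"jaw": 0}, {"jaw": 0}], squeeze=50)

```text
clock: 3.8
ee_pos: [0.5643, 0.2111, 0.0926]
eef_rot: [180.0, 0.0, 171.5]
ft_force: [0.7, -0.7, 0.0]
opening: 0.507
grasp_force: 0.0
```

```bash
python3 d.py 0.564 0.2114 0.093 171.5
```

```text
d [ 0.0004  0.0002 -0.0004] turn -0.0 clk 3.8 pos [0.5643 0.2111 0.0926] rot [180.    0.  171.5] f [ 0.7 -0.7  0. ] op 0.507 g 0.0
```

>>> jog_arm(motion=[{"jaw": 0}, {"jaw": 0}, {"jaw": 0}, {"jaw": 0}, {"jaw": 0}])

```text
clock: 4.42
ee_pos: [0.5643, 0.2113, 0.0925]
eef_rot: [180.0, 0.0, 171.5]
ft_force: [0.7, 0.7, -1.3]
opening: 0.164
grasp_force: 50.0
```

>>> jog_arm(motion=[{"jaw": 0}, {"jaw": 0}])

```text
clock: 4.68
ee_pos: [0.5643, 0.2113, 0.0924]
eef_rot: [180.0, 0.0, 171.5]
ft_force: [0.4, 1.6, -0.4]
opening: 0.169
grasp_force: 50.0
```

Gripped: opening 0.165 is about 16 mm, which matches the bar width, and the side force is tiny. Turning clockwise.

>>> jog_arm(motion=[{"jaw": 0, "rz": 9}, {"jaw": 0, "rz": 18}, {"jaw": 0, "rz": 27}, {"jaw": 0, "rz": 36}, {"jaw": 0, "rz": 45}])

```text
clock: 5.3
ee_pos: [0.5642, 0.2111, 0.0925]
eef_rot: [-180.0, -0.0, 126.2]
ft_force: [0.7, 1.2, -1.2]
opening: 0.168
grasp_force: 50.0
```

>>> jog_arm(motion=[{"jaw": 0, "rz": 9}, {"jaw": 0, "rz": 18}, {"jaw": 0, "rz": 27}, {"jaw": 0, "rz": 36}, {"jaw": 0, "rz": 45}])

```text
clock: 5.92
ee_pos: [0.564, 0.2111, 0.0925]
eef_rot: [-180.0, 0.0, 81.2]
ft_force: [0.7, 0.7, -0.5]
opening: 0.165
grasp_force: 50.0
```

>>> jog_arm(motion=[{"jaw": 0, "rz": 1}, {"jaw": 0, "rz": 1}, {"jaw": 0, "rz": 1}])

```text
clock: 6.3
ee_pos: [0.564, 0.211, 0.0924]
eef_rot: [-180.0, 0.0, 80.6]
ft_force: [-0.5, 0.8, 1.4]
opening: 0.166
grasp_force: 50.1
```

```bash
python3 d.py 0.564 0.2114 0.093 81.5
```

```text
d [ 0.0004 -0.     -0.0006] turn -0.9 clk 6.3 pos [0.564  0.211  0.0924] rot [-180.     0.    80.6] f [-0.5  0.8  1.4] op 0.166 g 50.1
```

Release, rise, then look.

>>> jog_arm(motion=[{"jaw": 1}, {"jaw": 1}, {"jaw": 1}, {"jaw": 1}, {"jaw": 1}])

```text
clock: 6.92
ee_pos: [0.5643, 0.211, 0.0925]
eef_rot: [180.0, 0.0, 80.5]
ft_force: [-0.7, -0.3, -0.5]
opening: 0.661
grasp_force: 0.0
```

>>> jog_arm(motion=[{"jaw": 1, "dz": -0.05}, {"jaw": 1, "dz": -0.11}, {"jaw": 1, "dz": -0.11}, {"jaw": 1, "dz": -0.11}])

```text
clock: 7.42
ee_pos: [0.5637, 0.2112, 0.2021]
eef_rot: [-180.0, -0.0, 80.5]
ft_force: [-0.4, -0.4, -0.7]
opening: 1.0
grasp_force: 0.0
```

```bash
python3 d.py 0.489 -0.258 0.2 3.9
```

Run:
```python
from h import *
t,s=cam("top")["image"],cam("side")["image"]
z=lambda i,x,y:cv2.resize(i[y:y+100,x:x+100],None,fx=4,fy=4,interpolation=cv2.INTER_CUBIC)
cv2.imwrite("pics/g2.png",np.hstack([z(t,205,130),z(s,235,230)]))
```

```text
d [-0.4751  0.0039  0.002 ] turn 76.6 clk 7.42 pos [0.5637 0.2112 0.2021] rot [-180.    -0.    80.5] f [-0.4 -0.4 -0.7] op 1.0 g 0.0
```

View pics/g2.png

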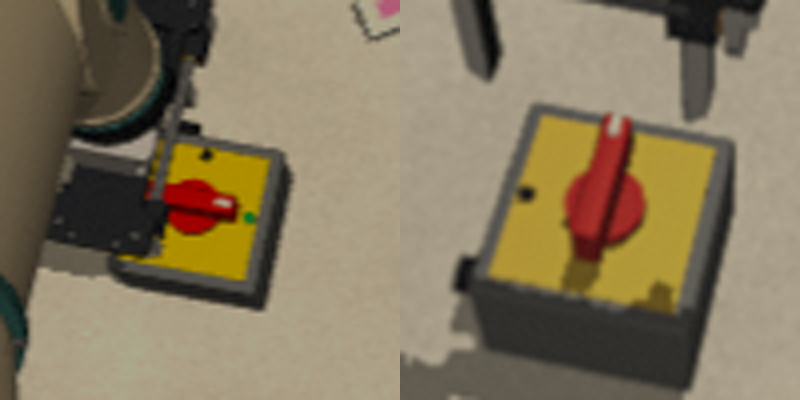

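The isolator is on: the white end sits at the green dot, about (250,217) in the crop. Moving to the tab.

>>> jog_arm(motion=[{"jaw": 1, "dx": -0.05, "rz": 8}, {"jaw": 1, "dx": -0.1, "rz": 16}, {"jaw": 1, "dx": -0.15, "rz": 24}, {"jaw": 1, "dx": -0.2, "rz": 32}, {"jaw": 1, "dx": -0.25, "rz": 40}])

```text
clock: 8.15
ee_pos: [0.5216, -0.0369, 0.2012]
eef_rot: [-179.9, 0.1, 40.2]
ft_force: [1.0, -0.7, 0.3]
opening: 1.0
grasp_force: 0.0
```

>>> jog_arm(motion=[{"jaw": 1}])

```text
clock: 8.28
ee_pos: [0.5211, -0.0401, 0.2017]
eef_rot: [180.0, 0.2, 40.0]
ft_force: [-1.2, 0.1, -0.0]
opening: 0.997
grasp_force: 0.0
```

```bash
python3 d.py 0.489 -0.258 0.2 3.9
```

```text
d [-0.1647  0.1463  0.0023] turn 36.1 clk 8.28 pos [ 0.5211 -0.0401  0.2017] rot [180.    0.2  40. ] f [-1.2  0.1 -0. ] op 0.997 g 0.0
```

>>> jog_arm(motion=[{"jaw": 1, "dx": -0.04, "dy": 0.035, "rz": 9}, {"jaw": 1, "dx": -0.08, "dy": 0.07, "rz": 18}, {"jaw": 1, "dx": -0.12, "dy": 0.105, "rz": 27}, {"jaw": 1, "dx": -0.165, "dy": 0.146, "rz": 36}, {"jaw": 1, "dx": -0.165, "dy": 0.146, "rz": 36}])

```text
clock: 8.9
ee_pos: [0.4904, -0.2581, 0.2018]
eef_rot: [179.8, 0.1, 4.1]
ft_force: [0.5, 0.6, 0.3]
opening: 0.996
grasp_force: 0.0
```

>>> jog_arm(motion=[{"jaw": 1}, {"jaw": 1}])

```text
clock: 9.15
ee_pos: [0.4928, -0.2511, 0.2017]
eef_rot: [-179.9, 0.0, 4.7]
ft_force: [-0.0, -0.5, 0.6]
opening: 0.999
grasp_force: 0.0
```

```bash
python3 d.py 0.489 -0.258 0.105 3.9
```

Run:
```python
from h import *
t,s=cam("top")["image"],cam("side")["image"]
z=lambda i,x,y:cv2.resize(i[y:y+100,x:x+100],None,fx=4,fy=4,interpolation=cv2.INTER_CUBIC)
cv2.imwrite("pics/g3.png",np.hstack([z(t,340,140),z(s,275,90)]))
```

```text
d [-0.0043  0.0068  0.0967] turn 0.8 clk 9.15 pos [ 0.4928 -0.2511  0.2017] rot [-179.9    0.     4.7] f [-0.  -0.5  0.6] op 0.999 g 0.0
```

View pics/g3.png

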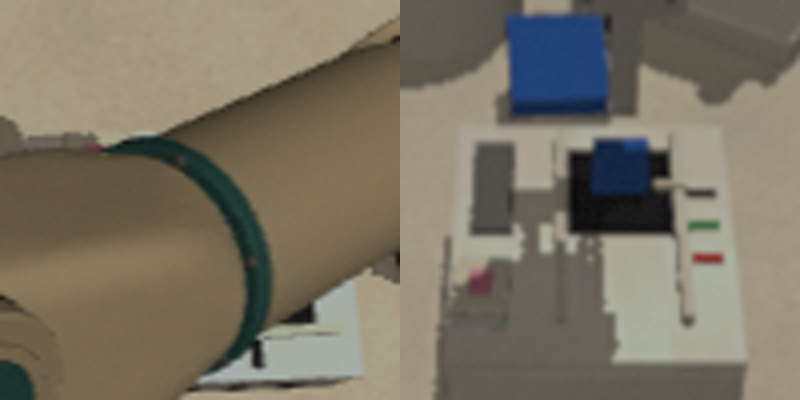

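The tab is shut and free, with its pointer at the black mark (700,192 in the crop). The gripper is above the crop. I'll check with a projection, then adjust and come partly down.

>>> jog_arm(motion=[{"jaw": 1, "dx": -0.004, "dy": 0.007, "dz": 0.02, "rz": 0.8}, {"jaw": 1, "dx": -0.004, "dy": 0.007, "dz": 0.04, "rz": 0.8}, {"jaw": 1, "dx": -0.004, "dy": 0.007, "dz": 0.04, "rz": 0.8}, {"jaw": 1, "dx": -0.004, "dy": 0.007, "dz": 0.04, "rz": 0.8}])

```text
clock: 9.75
ee_pos: [0.4892, -0.2607, 0.1631]
eef_rot: [180.0, -0.0, 3.7]
ft_force: [0.0, 0.3, 0.4]
opening: 0.999
grasp_force: 0.0
```

```bash
python3 d.py 0.489 -0.258 0.105 3.9
```

Run:
```python
from h import *
c=cam("side");p=bot.sense()["ee_pos"]
pc=c["R"].T@(p-c["xyz"]); uv=c["K"]@(pc/pc[2]); print(uv,pc)
cv2.imwrite("pics/g4.png",cv2.resize(c["image"][20:170,240:440],None,fx=4,fy=4,interpolation=cv2.INTER_CUBIC))
```

```text
d [-0.0001 -0.0028  0.0581] turn -0.2 clk 9.75 pos [ 0.4892 -0.2607  0.1631] rot [180.   -0.    3.7] f [0.  0.3 0.4] op 0.999 g 0.0
[330.79675596 116.92160832   1.        ] [ 0.03680904 -0.2350386   1.05982526]
```

View pics/g4.png

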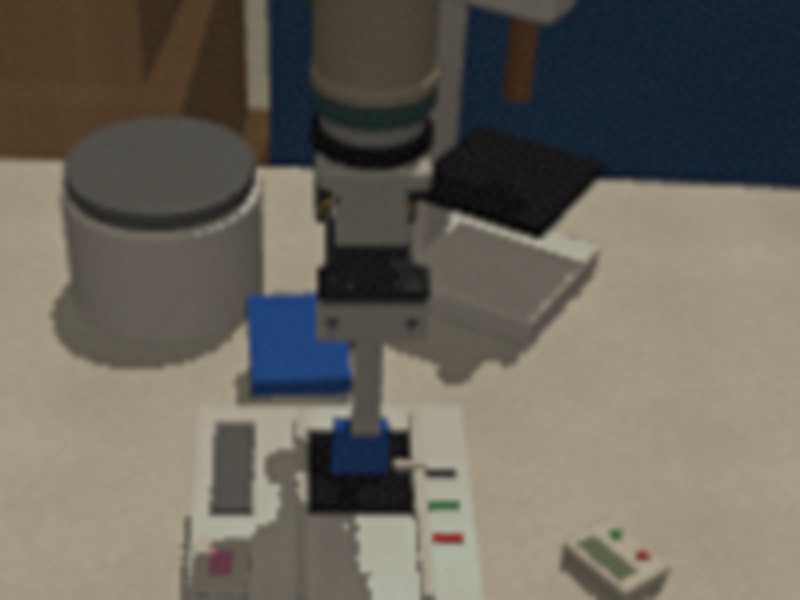

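The finger (368,390) hangs over the tab (360,450) and is aligned along the box's x. Nothing else is in the way. Descend and close.

>>> jog_arm(motion=[{"jaw": 1, "dy": -0.002, "dz": 0.03}, {"jaw": 1, "dy": -0.002, "dz": 0.058}, {"jaw": 1, "dy": -0.002, "dz": 0.058}, {"jaw": 1, "dy": -0.002, "dz": 0.058}])

```text
clock: 10.3
ee_pos: [0.4892, -0.2597, 0.1057]
eef_rot: [179.9, -0.1, 3.7]
ft_force: [0.3, 0.4, 0.4]
opening: 1.003
grasp_force: 0.0
```

```bash
python3 d.py 0.489 -0.258 0.105 3.9
```

```text
d [-0.0001 -0.0017  0.0007] turn -0.2 clk 10.3 pos [ 0.4892 -0.2597  0.1057] rot [ 1.799e+02 -1.000e-01  3.700e+00] f [0.3 0.4 0.4] op 1.003 g 0.0
```

>>> jog_arm(motion=[{"jaw": 0}, {"jaw": 0}, {"jaw": 0}, {"jaw": 0}, {"jaw": 0}], squeeze=30)

```text
clock: 10.92
ee_pos: [0.4885, -0.2589, 0.1044]
eef_rot: [-180.0, 0.0, 3.7]
ft_force: [0.2, 0.3, -0.7]
opening: 0.506
grasp_force: 0.0
```

>>> jog_arm(motion=[{"jaw": 0}, {"jaw": 0}, {"jaw": 0}, {"jaw": 0}, {"jaw": 0}])

```text
clock: 11.55
ee_pos: [0.4885, -0.2588, 0.1044]
eef_rot: [-180.0, 0.0, 3.7]
ft_force: [-0.2, -0.1, -0.1]
opening: 0.146
grasp_force: 30.0
```

```bash
python3 d.py 0.4865 -0.223 0.105 3.9
```

```text
d [ 0.0003 -0.0359 -0.0005] turn -0.2 clk 11.55 pos [ 0.4885 -0.2588  0.1044] rot [-180.     0.     3.7] f [-0.2 -0.1 -0.1] op 0.146 g 30.0
```

Gripped at 13.7 mm, which matches the tab. Slide 35 mm open at a firmer grip.

>>> jog_arm(motion=[{"jaw": 0, "dy": -0.007}, {"jaw": 0, "dy": -0.014}, {"jaw": 0, "dy": -0.021}, {"jaw": 0, "dy": -0.028}, {"jaw": 0, "dy": -0.035}], squeeze=50)

```text
clock: 12.18
ee_pos: [0.4864, -0.228, 0.1045]
eef_rot: [179.6, -0.0, 3.6]
ft_force: [2.0, -10.6, -9.6]
opening: 0.144
grasp_force: 50.0
```

>>> jog_arm(motion=[{"jaw": 0}, {"jaw": 0}, {"jaw": 0}, {"jaw": 0}, {"jaw": 0}])

```text
clock: 12.8
ee_pos: [0.4864, -0.228, 0.1045]
eef_rot: [179.6, -0.0, 3.6]
ft_force: [0.4, -9.8, -7.5]
opening: 0.147
grasp_force: 50.0
```

```bash
python3 d.py 0.4865 -0.223 0.105 3.9
```

Run:
```python
from h import *
c=cam("side")
cv2.imwrite("pics/g5.png",cv2.resize(c["image"][90:210,270:430],None,fx=5,fy=5,interpolation=cv2.INTER_CUBIC))
```

```text
d [ 0.0004 -0.005  -0.0006] turn -0.3 clk 12.8 pos [ 0.4864 -0.228   0.1045] rot [179.6  -0.    3.6] f [ 0.4 -9.8 -7.5] op 0.147 g 50.0
```

View pics/g5.png

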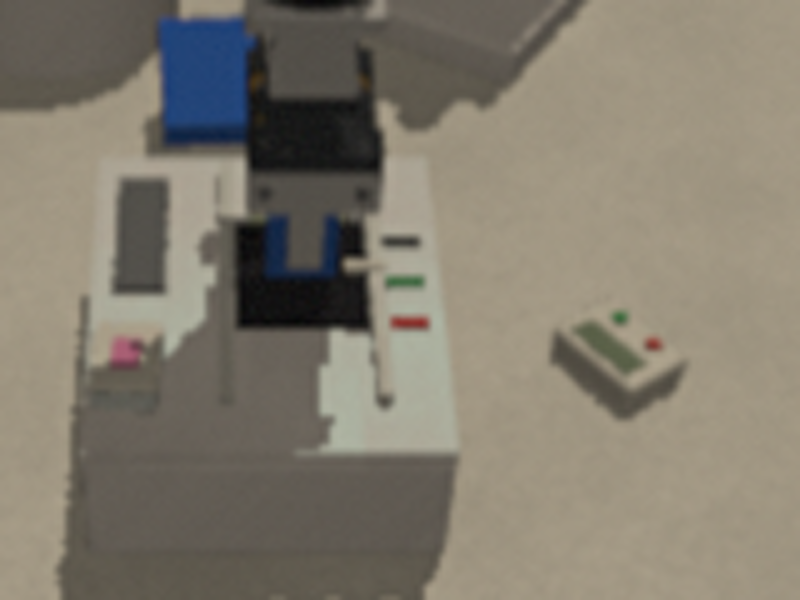

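The pointer (362,264) is just short of the green mark (405,282) once parallax is allowed for. The TCP moved 30.8 mm because the arm gives about 4 mm under the spring. I'll add 4.5 mm.

>>> jog_arm(motion=[{"jaw": 0, "dy": -0.0025}, {"jaw": 0, "dy": -0.0045}, {"jaw": 0, "dy": -0.0045}, {"jaw": 0, "dy": -0.0045}])

```text
clock: 13.35
ee_pos: [0.4861, -0.2239, 0.1045]
eef_rot: [179.5, -0.0, 3.6]
ft_force: [1.2, -10.3, -9.0]
opening: 0.147
grasp_force: 50.0
```

>>> jog_arm(motion=[{"jaw": 0}, {"jaw": 0}, {"jaw": 0}, {"jaw": 0}])

```text
clock: 13.85
ee_pos: [0.4861, -0.2239, 0.1045]
eef_rot: [179.5, -0.0, 3.5]
ft_force: [0.6, -9.7, -8.8]
opening: 0.143
grasp_force: 50.0
```

```bash
python3 d.py 0.4865 -0.223 0.105 3.9
```

Run:
```python
from h import *
c,t=cam("side"),cam("top")
z=lambda i,x,y:cv2.resize(i[y:y+60,x:x+80],None,fx=5,fy=5,interpolation=cv2.INTER_CUBIC)
cv2.imwrite("pics/g6.png",np.vstack([np.hstack([z(c["image"],310,120),z(c["image"],245,250)]),cv2.resize(t["image"][100:300,220:486],(800,300*2))[:300]]))
```

```text
d [ 0.0004 -0.0009 -0.0005] turn -0.4 clk 13.85 pos [ 0.4861 -0.2239  0.1045] rot [179.5  -0.    3.5] f [ 0.6 -9.7 -8.8] op 0.143 g 50.0
```

View pics/g6.png

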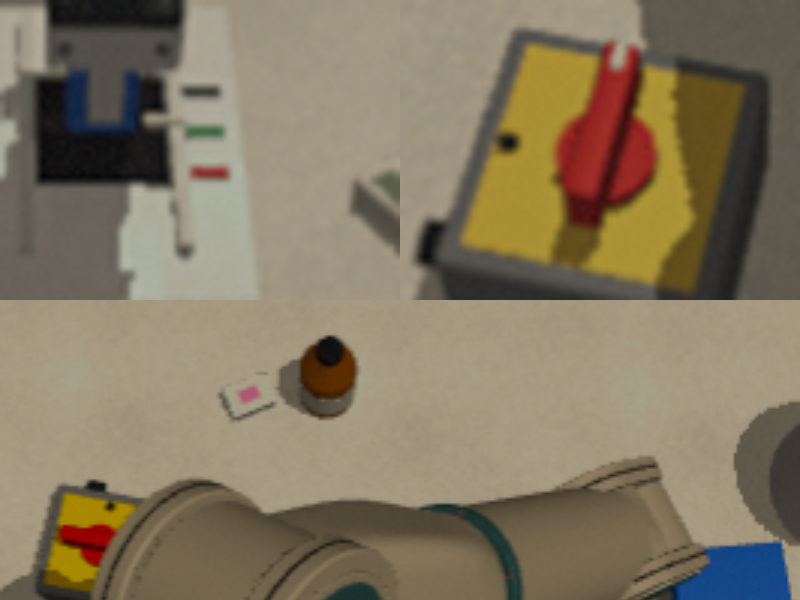

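The pointer (160,119) is now offset from the green mark (205,131) by the same parallax as it had from the black mark when shut. TCP travel is 34.9 mm, the isolator is on, and the bench objects in view are undisturbed. Handing in.

```bash
python3 -c "
from workcell import bot
print(bot.finish_job())"
```

```text
the job is handed in; nothing more can be done
None
```

The job is handed in at about 14 s: the isolator is on, and the gripper is holding the shutter about 35 mm open (half travel) at 50 N; the hand-in printed no verdict.

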